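# Sort returned kitchenware into the stock trays

### The arm

A 7-joint arm with a two-finger parallel gripper is mounted at the origin on the work surface. World frame = base frame: x ahead of the robot, y to its left, z up, the work surface at z = 0. Lengths are in m, angles in rad, forces in N, time in s.
With the tool pointing down it reaches from about 0.425 to 0.8 m from the base axis. Payload 8.3 kg.
Tool frame: the origin (TCP) lies at the very end of the fingers, on their centre line; the grasp point (between the pads) lies 19 mm behind it; x points along the fingers, z is the direction in which the jaws open and shut, and the axes are right-handed (so a half turn about x gives the same grasp; the last joint's range is limited). The gripper opens to 85 mm and grips with 20 to 120 N. Pads are 22 mm wide; open, the fingers measure 114 mm over their backs; the gripper's body (76 mm by 85 mm) begins 54 mm behind the grasp point. The pads swing forward as they close: fully open they stand 13 mm farther back than shut.
Start: joints at [1.15, 0.383, 0.016, 1.37, -0.006, 1.388, -0.046], TCP at [0.219, -0.585, 0.231] pointing down, gripper open.
Joint ranges: [-2.95, 2.95], [-0.25, 2.06], [-1.52, 1.56], [0.18, 2.33], [-1.44, 4.58], [0.02, 2.06], [-3.01, 3.01]. Speed limits (rad/s): [2.39, 2.39, 3.01, 3.01, 3.14, 3.14, 3.14].

### API

Orientations are given as a unit quaternion [w, x, y, z].
In Python, from plant import status, optics, ticket gives the robot as it stands.
- The arm moves only by the tool jog_arm, never from a script. Its argument "commands" is one flat list of numbers, 6 for each row, row after row: the shift along the tool's x, y, z in cm, then the turn, a rotation vector about the tool's x, y, z in degrees. In form: [tx, ty, tz, rx, ry, rz, tx, ty, tz, rx, ry, rz, ...]. A call has 1 to 20 rows; each row shifts and turns the commanded pose from where the row before left it, along the tool's axes as they then stand; what a row does not reach is not made up. A row lasts 1/12 s, in which the tool goes at most 41.7 mm and 7.16 degrees, less where a joint would pass 70% of its speed; a pose out of reach is approached as far as the arm can. A call is refused whole if a number of a shift passes 4.17 or a number of a turn 7.16, either way. A call with a gripper value outside its range is refused whole. "gripper" is the finger opening in cm, from 0 to 8.54, set as the call begins (left out, the last holds). The fingers move at their own pace and stop on an object; "grip_force" is the grip in N (left out, the last holds). Time passes only in rows, so rows that do not move let the fingers close. It gives the time, the measured TCP pose, the force and the opening at its end, in the units of the state.
- status.get_state(): the state, without advancing time (a new reading comes with each control period).
- optics.grab_frame(name): name is "side" or "top" or "wrist"; returns a dict with "frame" (400x640x3 uint8, red, green, blue), "vfov" (degrees; the focal length in pixels is half the picture's height over the tangent of half this angle, whatever the lens; pixels are square), "cx", "cy" (the principal point, pixels), "position" and "rotation" of the camera in the world; the wrist camera has in their place "T_tool_cam" (4x4, takes a point from camera to tool coordinates, whose origin is the TCP and whose axes are the tool frame's). Camera axes: x right, y down, z forward; pixel columns grow to the right and rows downward; lengths in m; the calibration is good to about 2 mm. The wrist camera is an equidistant fisheye: a pixel r from the principal point sees the ray r / f radians off the axis. A picture is of the moment at which its call begins: read the wrist's pose just before it. There is no depth.
- ticket.finish_job(): hands the job in, once; it reports no verdict.
The state is a dict: "t": time; "q": joint angles; "qvel": joint speeds; "tau": joint torques, N m; "tool_pos": TCP position; "eef_rot": TCP orientation; "force": force on the tool from outside, world axes, zero at the start; "moment": the same for the moment, N m; "width": finger opening in m.
Only numpy, scipy, OpenCV 4.12 (cv2) and the standard library are available. Lean on these libraries where they do the work, as an engineer would, in place of code of your own. Each camera call takes 0.05 s, during which the arm holds its last target.

### The job

Sort the returned stock: stand the two shakers in the green tray and the two pepper mills in the pink tray, upright and one to each bay, and set the steel measuring scoop upright in the yellow tray with its handle along the tray's length. Set everything down gently, without dropping it or knocking anything over, and leave the tag roll and the prep bowl where they are.

Things in the scene. Friction and masses are not known exactly. Their poses are not given: they have to be found in the camera images.
- white_shaker: White ceramic shaker with a sloping shoulder, a 25 mm steel cap on top and a green tag band low on the body; upright cylinder, 42 mm diameter, 85 mm high, about 0.14 kg; straight-sided up to 66 mm. Origin at the centre of its underside, z up; its yaw means nothing.
- blue_shaker: Blue ceramic shaker with a sloping shoulder, a 25 mm steel cap on top and a green tag band low on the body; upright cylinder, 42 mm diameter, 85 mm high, about 0.14 kg; straight-sided up to 66 mm. Origin at the centre of its underside, z up; its yaw means nothing.
- pale_mill: Pale wooden pepper mill, with a small steel knob on top and a pink tag band low on the body; upright cylinder, 48 mm diameter, 115 mm high, about 0.17 kg; straight-sided up to 92 mm, then a domed head and the 12 mm knob. Origin at the centre of its underside, z up; its yaw means nothing.
- dark_mill: Dark wooden pepper mill, with a small steel knob on top and a pink tag band low on the body; upright cylinder, 48 mm diameter, 115 mm high, about 0.17 kg; straight-sided up to 92 mm, then a domed head and the 12 mm knob. Origin at the centre of its underside, z up; its yaw means nothing.
- scoop: Round steel measuring scoop standing on its base, about 0.09 kg: a straight open cup, 46 mm outer diameter, 45 mm high, wall 3 mm, with a flat handle 14 mm wide and 4 mm thick at rim height (40 to 44 mm up) that points along the scoop's own -x and ends 67 mm from the cup's axis; yellow tag on the handle. Origin at the centre of the cup's underside, z up.
- shaker_tray: GREEN tray, for the shakers: green card in the bottom of both bays and green tags on the long sides. Pale wood tray fixed to the bench, 80 (x) by 155 (y) by 22 mm high, walls 4 mm, floor 4 mm thick; origin at the centre of its underside, z up, y along its length. A 4 mm cross wall at its middle parts it into two square bays, each 72 by 71 mm inside, centred 38 mm either way along y, their floor 4 mm above the origin. Both bays are empty at the start.
- mill_tray: PINK tray, for the pepper mills: pink card in the bottom of both bays and pink tags on the long sides. Pale wood tray fixed to the bench, 80 (x) by 155 (y) by 22 mm high, walls 4 mm, floor 4 mm thick; origin at the centre of its underside, z up, y along its length. A 4 mm cross wall at its middle parts it into two square bays, each 72 by 71 mm inside, centred 38 mm either way along y, their floor 4 mm above the origin. Both bays are empty at the start.
- scoop_tray: YELLOW tray, for the scoop: yellow card in the bottom and yellow tags on the long sides. Pale wood tray fixed to the bench, 80 (x) by 155 (y) by 22 mm high, walls 4 mm, floor 4 mm thick; origin at the centre of its underside, z up, y along its length. It is one undivided bay, 72 by 147 mm inside, its floor 4 mm above the origin; empty at the start. The scoop's handle, being higher than the walls, may point to either end.
- tag_roll: Bystander, to be left alone: loose orange roll of stock tags lying flat, 64 mm outer diameter, 38 mm hole, 30 mm high. Origin at the centre of its underside.
- prep_bowl: Bystander, to be left alone: loose small steel bowl, 84 mm across the rim, 36 mm high. Origin at the centre of its underside.
There are look-alikes about, which are no part of the job. Leave any purple look-alike of the blue_shaker alone.

How it is judged:
By the outcome, as a careful person would: the job done as asked, in the order asked, and still so for the second after the job is handed in, with the robot touching nothing.
It also fails if it takes over 125 s, if anything falls off the work surface, if the arm or the gripper's body presses on something with over 40 N, if the wrist force passes 120 N, or if a joint passes its speed limit or range.

## Working session

There is one attempt and no reset: what is moved stays moved. The work goes in short steps, Python scripts to look and compute and a tool call to move; the robot and the scene stay as the last step left them, time stands still between calls to the robot, and variables do not carry over. Pictures are saved under pics/ and viewed, and the job is handed in when it is done.

Besides the shell and the picture viewer there is one more tool, called in YAML: its name, and indented under it one key for each argument. jog_arm: Moves the arm, as the interface text tells. Its arguments: {"type":"object","properties":{"commands":{"type":"array","items":{"type":"number"}},"gripper":{"type":"number"},"grip_force":{"type":"number"}},"required":["commands"]}

```bash
ls; mkdir -p pics
python3 - <<'E'
from plant import status, optics
import cv2
s=status.get_state(); print(s)
for n in ["side","top","wrist"]:
    f=optics.grab_frame(n); cv2.imwrite(f"pics/{n}0.png",f["frame"][:,:,::-1])
    print({k:v for k,v in f.items() if k!="frame"})
E
```

```text
pics
{'t': 0.0, 'q': array([ 1.15007216,  0.38421747,  0.016349  ,  1.37118257, -0.0063202 ,
        1.38817921, -0.04654168]), 'qvel': array([ 1.44401604e-03, -1.33315582e-04,  3.84081048e-04,  1.09812895e-03,
        5.27364332e-04,  9.59421151e-04, -4.28228115e-05]), 'tau': array([ 8.79131712e-04, -6.27595067e+01,  8.44410080e-01, -3.71818256e+01,
        1.64621207e-02,  1.44321006e-02, -4.66735548e-05]), 'tool_pos': array([ 0.21877382, -0.58491726,  0.23027868]), 'eef_rot': array([ 0.58044237,  0.40341628,  0.58157077, -0.40263806]), 'force': array([ 0.66539741, -0.07988952,  0.01410391]), 'moment': array([ 0.01230395, -0.02707015, -0.00407744]), 'width': 0.08551540811244747}
{'vfov': 48.04096078284428, 'cx': 318.3195515237903, 'cy': 195.87300302040538, 'position': array([0.2847244 , 1.09739175, 0.8244715 ]), 'rotation': array([ 0.0485294 , -0.0931988 ,  0.88003441, -0.46313963])}
{'vfov': 52.845155486054324, 'cx': 313.25566786248214, 'cy': 200.1965296530958, 'position': array([ 0.45387359, -0.00628283,  1.21097929]), 'rotation': array([ 0.0169596 , -0.70026621,  0.71362064, -0.00922929])}
{'vfov': 65.70646984690485, 'cx': 317.8183279019237, 'cy': 193.2721438091912, 'T_tool_cam': array([[-8.46471590e-04, -2.91964588e-01,  9.56428755e-01,
        -1.42958389e-01],
       [ 7.67779871e-04, -9.56429005e-01, -2.91963985e-01,
         7.54086569e-02],
       [ 9.99999347e-01,  4.87187527e-04,  1.03375451e-03,
         3.76698839e-04],
       [ 0.00000000e+00,  0.00000000e+00,  0.00000000e+00,
         1.00000000e+00]])}
```

View pics/top0.png

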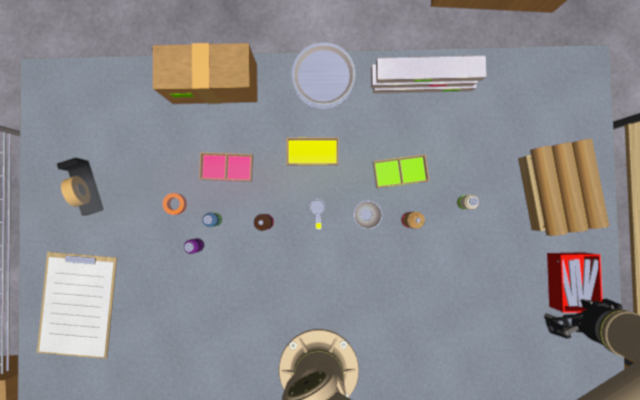

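View pics/side0.png

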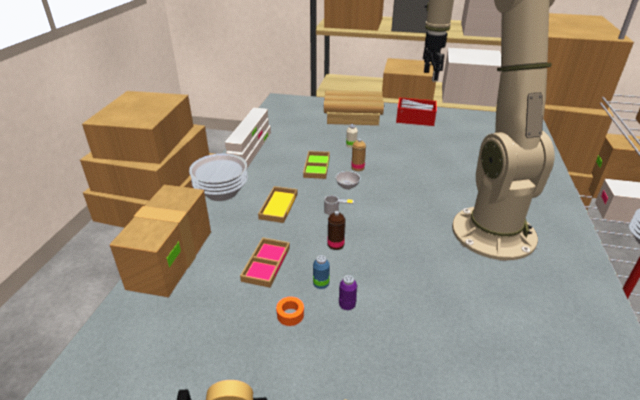

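View pics/wrist0.png

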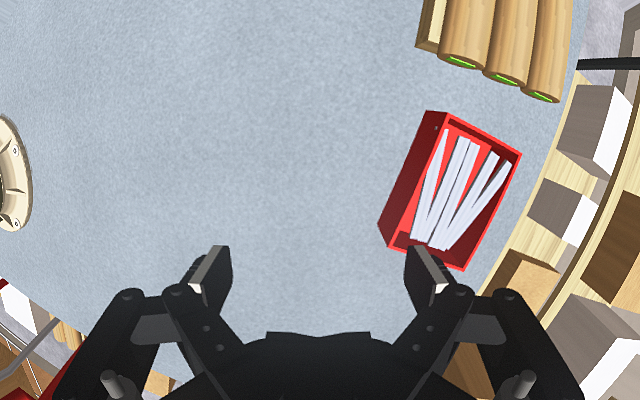

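The top view shows the green tray near (400,171), pink (227,167) and yellow (313,152). The white shaker is at (470,202), blue at (211,219), and purple, to be left, at (193,246). The pale mill is at (415,219), dark mill (263,221) and scoop (317,208) with its handle towards the robot. The tag roll is at (174,204) and the bowl at (368,214). Next I'll measure these.

```bash
cat > h.py <<'E'
import numpy as np, cv2, pickle
from scipy.spatial.transform import Rotation as R
def q2R(q): return R.from_quat([q[1],q[2],q[3],q[0]]).as_matrix()
def f_of(c): return 200/np.tan(np.radians(c['vfov'])/2)
def cam(c,state=None):
    if 'T_tool_cam' in c:
        T=np.eye(4);T[:3,:3]=q2R(state['eef_rot']);T[:3,3]=state['tool_pos'];T=T@c['T_tool_cam'];return T[:3,:3],T[:3,3],True
    return q2R(c['rotation']),np.array(c['position']),False
def proj(c,P,state=None):
    Rm,p,fe=cam(c,state);v=(np.atleast_2d(P)-p)@Rm;f=f_of(c)
    if fe:
        r=np.hypot(v[:,0],v[:,1]);th=np.arctan2(r,v[:,2]);k=f*th/np.maximum(r,1e-9)
        return np.c_[c['cx']+k*v[:,0],c['cy']+k*v[:,1]]
    return np.c_[c['cx']+f*v[:,0]/v[:,2],c['cy']+f*v[:,1]/v[:,2]]
def unproj(c,u,v,z,state=None):
    Rm,p,fe=cam(c,state);f=f_of(c);x=(u-c['cx']);y=(v-c['cy'])
    if fe:
        r=np.hypot(x,y);th=r/f;d=np.array([np.sin(th)*x/max(r,1e-9),np.sin(th)*y/max(r,1e-9),np.cos(th)])
    else: d=np.array([x/f,y/f,1])
    d=Rm@d; return p+d*(z-p[2])/d[2]
def circ(x,y,z,r,n=60):
    a=np.linspace(0,2*np.pi,n);return np.c_[x+r*np.cos(a),y+r*np.sin(a),z+0*a]
E
python3 - <<'E'
from h import *; from plant import optics
for n in['top','side']: pickle.dump(optics.grab_frame(n),open(n+'.pkl','wb'))
c=pickle.load(open('top.pkl','rb'))
im=c['frame'][:,:,::-1]
cv2.imwrite('pics/t1.png',cv2.resize(im[130:260,160:320],None,fx=5,fy=5,interpolation=cv2.INTER_CUBIC)[:600])
cv2.imwrite('pics/t2.png',cv2.resize(im[130:250,340:500],None,fx=5,fy=5,interpolation=cv2.INTER_CUBIC))
for n,m,z in[('green',lambda h:(h[...,0]>35)&(h[...,0]<60),.004),('yellow',lambda h:(h[...,0]>25)&(h[...,0]<34),.004),('pink',lambda h:(h[...,0]>160)&(h[...,0]<178),.004)]:
    h=cv2.cvtColor(c['frame'],cv2.COLOR_RGB2HSV);k=(m(h)&(h[...,1]>150)&(h[...,2]>120)).astype(np.uint8)
    k[:130]=0;k[200:]=0
    P=cv2.findNonZero(k).reshape(-1,2).astype(np.float32)
    W=np.array([unproj(c,u,v,z)[:2] for u,v in P],np.float32)
    r=cv2.minAreaRect(W*1000); print(n,r,W.mean(0),len(P))
E
```

```text
green ((580.8463745117188, -255.7833709716797), (69.024658203125, 142.97503662109375), 6.7936177253723145) [ 0.58089095 -0.2559923 ] 1023
yellow ((647.1996459960938, 7.624603271484375), (144.8526153564453, 66.71226501464844), 88.81016540527344) [0.6473737 0.0071976] 1114
pink ((605.9757080078125, 267.4165344238281), (136.53680419921875, 62.10605239868164), 87.23106384277344) [0.6077558  0.27260116] 758
```

View pics/t1.png

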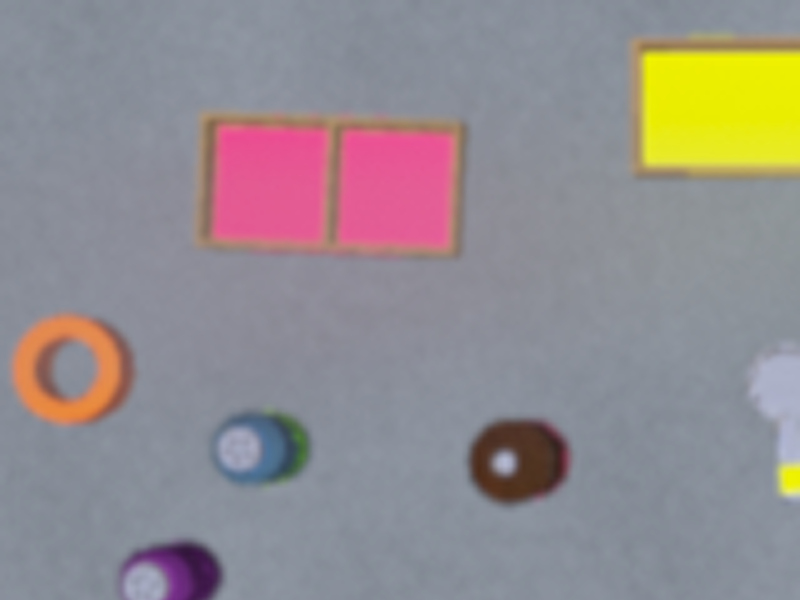

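View pics/t2.png

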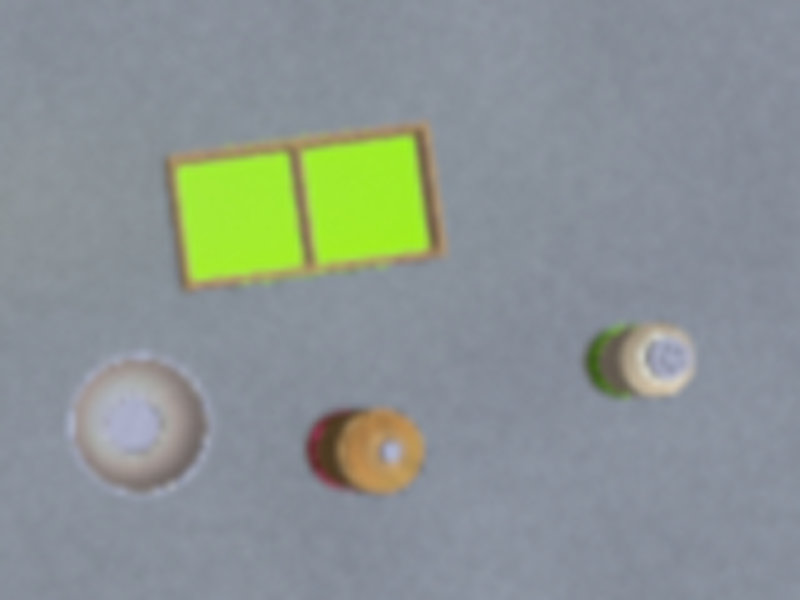

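```bash
cat > m.py <<'E'
from h import *
c=pickle.load(open('top.pkl','rb'));s=pickle.load(open('side.pkl','rb'))
def px(U,V,o): return (U+.5)/5-.5+o[0],(V+.5)/5-.5+o[1]
o1=(160,130);o2=(340,130)
for n,U,V,o,z in[('blue',238,449,o1,.085),('dark',504,462,o1,.115),('pale',390,453,o2,.115),('white',667,357,o2,.085),('purple',146,582,o1,.085),('roll',72,370,o1,.03),('bowl',140,425,o2,.036)]:
    w=unproj(c,*px(U,V,o),z); print(n,w.round(4),'side',proj(s,w).round(1))
for n,L,o in[('pink',[(203,115),(463,122),(459,254),(199,245)],o1),('green',[(168,156),(427,125),(443,253),(186,289)],o2)]:
    W=np.array([unproj(c,*px(U,V,o),.022)[:2] for U,V in L]);print(n,W.mean(0),W.round(4).tolist(),cv2.minAreaRect((W*1000).astype(np.float32)), 'side',proj(s,np.c_[W,[.022]*4]).round(1).tolist())
E
python3 m.py
python3 - <<'E'
from h import *
c=pickle.load(open('top.pkl','rb'))['frame'][:,:,::-1]
cv2.imwrite('pics/t3.png',cv2.resize(c[130:240,275:355],None,fx=5,fy=5,interpolation=cv2.INTER_CUBIC))
c=pickle.load(open('side.pkl','rb'))['frame'][:,:,::-1]
cv2.imwrite('pics/s1.png',cv2.resize(c[110:330,230:380],None,fx=2.7,fy=2.7,interpolation=cv2.INTER_CUBIC))
E
```

```text
blue [0.4475 0.3039 0.085 ] side [[320.8 258.2]]
dark [0.4379 0.1504 0.115 ] side [[336.2 211.8]]
pale [ 0.4349 -0.2766  0.115 ] side [[359.1 139.2]]
white [ 0.485  -0.4395  0.085 ] side [[351.4 125.5]]
purple [0.3742 0.3562 0.085 ] side [[347.4 277.9]]
roll [0.4956 0.4167 0.03  ] side [[290.3 305.5]]
bowl [ 0.4525 -0.1513  0.036 ] side [[347.4 177.3]]
pink [0.6035885  0.26443815] [[0.6463, 0.3404], [0.639, 0.1853], [0.5603, 0.1887], [0.5687, 0.3434]] ((603.326416015625, 264.5328063964844), (155.5789031982422, 78.7289047241211), 87.28439331054688) side [[240.2, 275.2], [262.1, 236.9], [289.1, 241.5], [269.5, 280.8]]
green [ 0.58027156 -0.25411672] [[0.6114, -0.1734], [0.6267, -0.3269], [0.5506, -0.3341], [0.5323, -0.1821]] ((579.478759765625, -254.08987426757812), (79.59210968017578, 154.2218475341797), 5.704438209533691) side [[302.3, 172.2], [308.2, 150.5], [328.7, 151.7], [325.5, 173.4]]
```

View pics/t3.png

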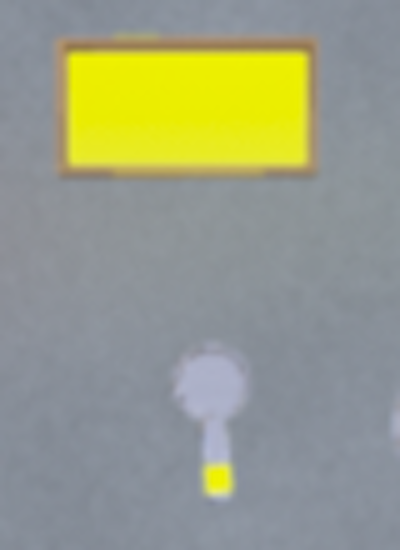

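View pics/s1.png

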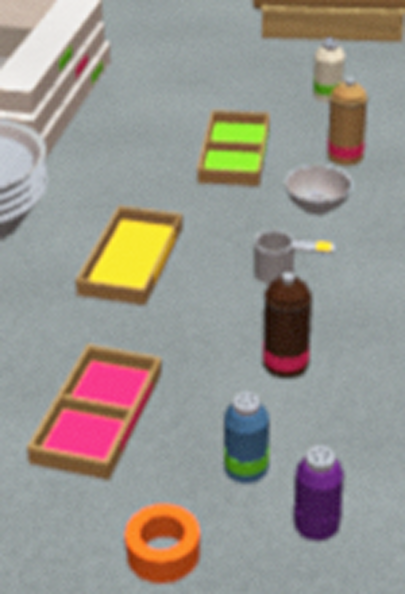

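```bash
cat >> m.py <<'E'
o3=(275,130)
W=np.array([unproj(c,*px(U,V,o3),.022)[:2] for U,V in[(57,40),(318,41),(317,175),(59,173)]]);print('yellow',W.mean(0),W.round(4).tolist())
a=unproj(c,*px(212,384,o3),.045);b=unproj(c,*px(218,495,o3),.044);print('scoop',a,b,np.linalg.norm(a-b),'side',proj(s,[a,b]))
E
python3 m.py|tail -4
cat > st.py <<'E'
# usage: st.py x y z jawyaw_deg : delta in tool axes to go to the target (tool pointing down, jaw axis at yaw mod 180)
import sys; from h import *; from plant import status
s=status.get_state();Rm=q2R(s['eef_rot']);p=s['tool_pos']
yaw=np.degrees(np.arctan2(Rm[1,2],Rm[0,2]))
print('t %.2f pos %s w %.4f F %s tiltx %s yaw %.2f q7 %.2f'%(s['t'],p.round(4),s['width'],s['force'].round(1),Rm[:,0].round(4),yaw,s['q'][6]))
a=list(map(float,sys.argv[1:]))
if a:
    dy=(a[3]-yaw+90)%180-90
    e=np.array(a[:3])-p
    print('delta world cm',(100*e).round(2),' dist',round(100*np.linalg.norm(e),2),'| tool cm (no turn)',(100*Rm.T@e).round(2),'| yaw err',round(dy,2),'=> tool rx',round(-dy,2))
    yt=np.radians(yaw+dy);z=np.array([np.cos(yt),np.sin(yt),0]);x=np.array([0,0,-1.]);Rt=np.c_[x,np.cross(z,x),z]
    print('tool cm in final frame',(100*Rt.T@e).round(2),' level rotvec',np.degrees(R.from_matrix(Rm.T@Rt).as_rotvec()).round(2))
E
python3 st.py .485 -.4395 .16 90; python3 st.py .485 -.4395 .16 0
```

```text
green [ 0.58027156 -0.25411672] [[0.6114, -0.1734], [0.6267, -0.3269], [0.5506, -0.3341], [0.5323, -0.1821]] ((579.478759765625, -254.08987426757812), (79.59210968017578, 154.2218475341797), 5.704438209533691) side [[302.3, 172.2], [308.2, 150.5], [328.7, 151.7], [325.5, 173.4]]
yellow [0.64419229 0.0069175 ] [[0.686, 0.0839], [0.6821, -0.0713], [0.6022, -0.069], [0.6065, 0.084]]
scoop [ 0.47901219 -0.00444783  0.045     ] [ 0.41473559 -0.00669559  0.044     ] 0.06432366416592324 side [[331.34578643 198.93296795]
 [352.41316096 201.34967556]]
t 0.25 pos [ 0.2188 -0.5852  0.2308] w 0.0854 F [-0.2 -0.8  0.2] tiltx [-3.e-04  9.e-04 -1.e+00] yaw -69.50 q7 -0.05
delta world cm [26.62 14.57 -7.08]  dist 31.16 | tool cm (no turn) [ 7.09 30.03 -4.32] | yaw err -20.5 => tool rx 20.5
tool cm in final frame [  7.08  26.62 -14.57]  level rotvec [ 2.05e+01 -5.00e-02  1.00e-02]
t 0.25 pos [ 0.2188 -0.5852  0.2308] w 0.0854 F [-0.2 -0.8  0.2] tiltx [-3.e-04  9.e-04 -1.e+00] yaw -69.50 q7 -0.05
delta world cm [26.62 14.57 -7.08]  dist 31.16 | tool cm (no turn) [ 7.09 30.03 -4.32] | yaw err 69.5 => tool rx -69.5
tool cm in final frame [ 7.08 14.57 26.62]  level rotvec [-6.95e+01 -5.00e-02 -3.00e-02]
```

jog_arm:
  commands: [0,3.75,-0.54,0,0,0,0,3.75,-0.54,0,0,0,0,3.75,-0.54,0,0,0,0,3.75,-0.54,0,0,0,0,3.75,-0.54,0,0,0,0,3.75,-0.54,0,0,0,0,3.75,-0.54,0,0,0,0,3.75,-0.54,0,0,0,0.5,0,0,-6.95,0,0,0.5,0,0,-6.95,0,0,0.5,0,0,-6.95,0,0,0.5,0,0,-6.95,0,0,0.5,0,0,-6.95,0,0,0.5,0,0,-6.95,0,0,0.5,0,0,-6.95,0,0,0.5,0,0,-6.95,0,0,0.5,0,0,-6.95,0,0,0.5,0,0,-6.95,0,0]
  gripper: 8.5
  grip_force: 30

```text
t: 1.75
tool_pos: [0.4847, -0.4398, 0.1809]
eef_rot: [0.707, -0.002, 0.707, 0.002]
force: [0.3, 0.7, -0.2]
width: 0.0852
```

```bash
cat > w.py <<'E'
# w.py name  x,y,z,r x,y,z,r ... overlay circles on wrist picture
import sys; from h import *; from plant import status,optics
s=status.get_state();c=optics.grab_frame('wrist');im=c['frame'][:,:,::-1].copy()
pickle.dump((c,s),open('w.pkl','wb'))
for a in sys.argv[2:]:
    x,y,z,r=map(float,a.split(','))
    cv2.polylines(im,[proj(c,circ(x,y,z,r),s).round().astype(np.int32)],True,(0,0,255),1)
cv2.imwrite('pics/%s.png'%sys.argv[1],im)
E
python3 w.py w1 .485,-.4395,.085,.0125 .485,-.4395,0,.021 .485,-.4395,.066,.021; python3 st.py .485 -.4395 .03 0
```

```text
t 1.80 pos [ 0.4842 -0.4396  0.1796] w 0.0855 F [-0.1 -0.8 -0.8] tiltx [-0.0016  0.0012 -1.    ] yaw 0.85 q7 0.60
delta world cm [ 8.000e-02  1.000e-02 -1.496e+01]  dist 14.96 | tool cm (no turn) [ 1.496e+01 -1.000e-02  1.100e-01] | yaw err -0.85 => tool rx 0.85
tool cm in final frame [1.496e+01 1.000e-02 8.000e-02]  level rotvec [ 0.85 -0.09 -0.07]
```

View pics/w1.png

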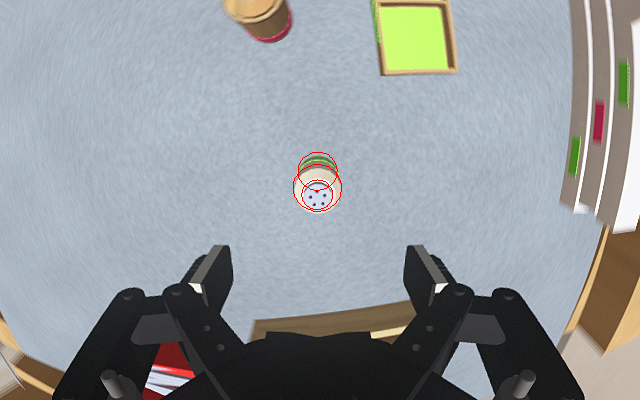

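The overlay of the white shaker model (cap at 317,196) fits the picture within about 1 px. Descending now.

jog_arm:
  commands: [3,0,0,0,0,0,3,0,0,0,0,0,3,0,0,0,0,0,3,0,0,0,0,0,2,0,0,0,0,0,1,0,0,0,0,0,0,0,0,0,0,0]

```text
t: 2.38
tool_pos: [0.4833, -0.4388, 0.0285]
eef_rot: [0.706, 0.002, 0.708, 0.0]
force: [-0.2, -0.3, 0.2]
width: 0.0852
```

jog_arm:
  commands: [0,0,0,0,0,0,0,0,0,0,0,0,0,0,0,0,0,0,0,0,0,0,0,0,0,0,0,0,0,0,0,0,0,0,0,0,0,0,0,0,0,0,0,0,0,0,0,0]
  gripper: 3.5
  grip_force: 30

```text
t: 3.05
tool_pos: [0.4857, -0.4406, 0.0334]
eef_rot: [0.708, -0.001, 0.706, -0.001]
force: [-1.5, 0.8, 5.2]
width: 0.0413
```

jog_arm:
  commands: [-0.3,0,0,0,0,0,-1,0,0,0,0,0,-3,0,0,0,0,0,-3,0,0,0,0,0,-2,0,0,0,0,0,0,0,0,0,0,0]

```text
t: 3.55
tool_pos: [0.4873, -0.4415, 0.1311]
eef_rot: [0.71, -0.002, 0.705, -0.002]
force: [0.4, -0.1, -0.6]
width: 0.0413
```

```bash
python3 st.py .5843 -.2928 .036 5.7
```

```text
t 3.55 pos [ 0.4873 -0.4415  0.1311] w 0.0413 F [ 0.4 -0.1 -0.6] tiltx [ 0.0071 -0.0059 -1.    ] yaw -0.00 q7 0.58
delta world cm [ 9.7  14.87 -9.51]  dist 20.14 | tool cm (no turn) [ 9.49 14.93  9.64] | yaw err 5.7 => tool rx -5.7
tool cm in final frame [ 9.51 13.84 11.13]  level rotvec [-5.7   0.39  0.36]
```

jog_arm:
  commands: [0,0,0,-5.7,0,0,0,1.2,1.0,0,0,0,0,2.8,2.2,0,0,0,0,2.9,2.3,0,0,0,0,2.9,2.3,0,0,0,0,2.8,2.3,0,0,0,0,1.2,1.0,0,0,0,0,0,0,0,0,0,2,0,0,0,0,0,2,0,0,0,0,0,1,0,0,0,0,0,0,0,0,0,0,0,0,0,0,0,0,0]

```text
t: 4.63
tool_pos: [0.5808, -0.2919, 0.074]
eef_rot: [0.706, -0.035, 0.707, 0.035]
force: [0.1, 0.6, -1.5]
width: 0.0413
```

```bash
python3 st.py .5843 -.2928 .036 5.7; python3 w.py w2 .5843,-.2928,.004,.021 .5767,-.2172,.004,.021
```

```text
t 4.63 pos [ 0.5808 -0.2919  0.074 ] w 0.0413 F [ 0.1  0.6 -1.5] tiltx [-1.4e-03  6.0e-04 -1.0e+00] yaw 5.66 q7 0.37
delta world cm [ 0.35 -0.09 -3.8 ]  dist 3.81 | tool cm (no turn) [ 3.8  -0.13  0.34] | yaw err 0.04 => tool rx -0.04
tool cm in final frame [ 3.8  -0.13  0.34]  level rotvec [-0.04 -0.08 -0.04]
```

View pics/w2.png

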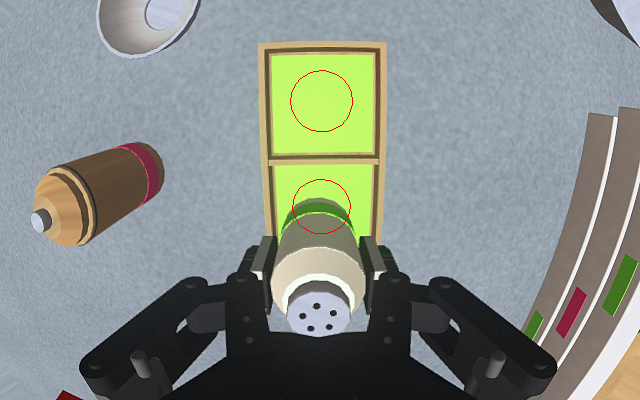

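The tray is aligned and the circles sit centred in the bays: the upper at (322,101), the one under the shaker at (322,207). Lowering.

jog_arm:
  commands: [1,0,0.2,0,0,0,1,0,0,0,0,0,1,0,0,0,0,0,0.5,0,0,0,0,0,0,0,0,0,0,0,0,0,0,0,0,0]

```text
t: 5.18
tool_pos: [0.5832, -0.2912, 0.0386]
eef_rot: [0.706, -0.035, 0.706, 0.035]
force: [0.4, 1.0, -2.0]
width: 0.0411
```

jog_arm:
  commands: [0.2,0,0,0,0,0,0,0,0,0,0,0,0,0,0,0,0,0]

```text
t: 5.43
tool_pos: [0.5835, -0.2913, 0.0373]
eef_rot: [0.706, -0.035, 0.706, 0.035]
force: [-0.3, 0.2, -1.6]
width: 0.0411
```

```bash
python3 st.py .5843 -.2928 .036 5.7
```

```text
t 5.43 pos [ 0.5835 -0.2913  0.0373] w 0.0411 F [-0.3  0.2 -1.6] tiltx [ 1.e-04  1.e-04 -1.e+00] yaw 5.70 q7 0.36
delta world cm [ 0.08 -0.15 -0.13]  dist 0.21 | tool cm (no turn) [ 0.13 -0.16  0.06] | yaw err -0.0 => tool rx 0.0
tool cm in final frame [ 0.13 -0.16  0.06]  level rotvec [ 0.    0.   -0.01]
```

jog_arm:
  commands: [0.15,0,0,0,0,0,0,0,0,0,0,0,0,0,0,0,0,0]

```text
t: 5.68
tool_pos: [0.5836, -0.2914, 0.0372]
eef_rot: [0.706, -0.035, 0.706, 0.035]
force: [-5.2, 1.4, 9.2]
width: 0.0411
```

jog_arm:
  commands: [0.15,0,0,0,0,0,0,0,0,0,0,0,0,0,0,0,0,0]

```text
t: 5.93
tool_pos: [0.5837, -0.2914, 0.0371]
eef_rot: [0.706, -0.036, 0.706, 0.035]
force: [-8.7, 3.1, 19.6]
width: 0.0411
```

jog_arm:
  commands: [-0.25,0,0,0,0,0,0,0,0,0,0,0]

```text
t: 6.1
tool_pos: [0.5839, -0.2915, 0.0376]
eef_rot: [0.707, -0.035, 0.706, 0.035]
force: [0.7, 0.3, -2.0]
width: 0.0413
```

jog_arm:
  commands: [0,0,0,0,0,0,0,0,0,0,0,0,0,0,0,0,0,0,0,0,0,0,0,0,0,0,0,0,0,0]
  gripper: 6.5

```text
t: 6.52
tool_pos: [0.5835, -0.2912, 0.0366]
eef_rot: [0.706, -0.035, 0.706, 0.035]
force: [0.3, -0.3, -0.1]
width: 0.0649
```

jog_arm:
  commands: [-1,0,0,0,0,0,-2,0,0,0,0,0,-3,0,0,0,0,0,-3,0,0,0,0,0,-3,0,0,0,0,0,-3,0,0,0,0,0,-1,0,0,0,0,0]

```text
t: 7.1
tool_pos: [0.5854, -0.2918, 0.2034]
eef_rot: [0.709, -0.036, 0.704, 0.034]
force: [0.4, -0.3, 0.5]
width: 0.0651
```

```bash
python3 st.py .4475 .3039 .2 0; python3 w.py w3
```

```text
t 7.10 pos [ 0.5854 -0.2918  0.2034] w 0.0651 F [ 0.4 -0.3  0.5] tiltx [ 0.0072 -0.0032 -1.    ] yaw 5.71 q7 0.40
delta world cm [-13.79  59.57  -0.34]  dist 61.15 | tool cm (no turn) [ 5.000e-02  6.065e+01 -7.800e+00] | yaw err -5.71 => tool rx 5.71
tool cm in final frame [  0.34  59.57 -13.79]  level rotvec [5.71 0.4  0.2 ]
```

View pics/w3.png

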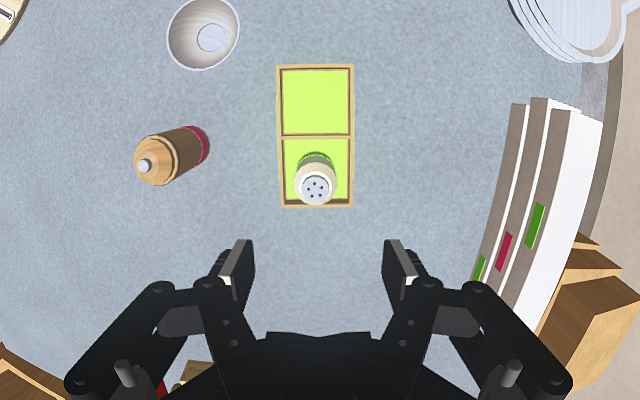

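The white shaker stands in the lower bay (316,185). Going to the blue shaker.

jog_arm:
  commands: [0,0,0,5.7,0,0,0,1.7,-0.4,0,0,0,0,3.7,-0.85,0,0,0,0,3.75,-0.85,0,0,0,0,3.75,-0.85,0,0,0,0,3.75,-0.85,0,0,0,0,3.75,-0.85,0,0,0,0,3.75,-0.9,0,0,0,0,3.75,-0.9,0,0,0,0,3.75,-0.9,0,0,0,0,3.75,-0.9,0,0,0,0,3.75,-0.9,0,0,0,0,3.75,-0.9,0,0,0,0,3.75,-0.9,0,0,0,0,3.75,-0.9,0,0,0,0,3.75,-0.85,0,0,0,0,3.5,-0.8,0,0,0,0,1.9,-0.35,0,0,0,0,0,0,0,0,0,0,0,0,0,0,0]
  gripper: 8.5

```text
t: 8.82
tool_pos: [0.444, 0.3054, 0.1966]
eef_rot: [0.707, -0.001, 0.707, 0.001]
force: [0.4, -0.6, 0.8]
width: 0.0849
```

```bash
python3 st.py .4475 .3039 .03 0; python3 w.py w4 .4475,.3039,.085,.0125 .4475,.3039,.066,.021 .4475,.3039,0,.021
```

```text
t 8.82 pos [0.444  0.3054 0.1966] w 0.0849 F [ 0.4 -0.6  0.8] tiltx [-8.e-04  1.e-04 -1.e+00] yaw 0.20 q7 -0.82
delta world cm [  0.35  -0.15 -16.66]  dist 16.66 | tool cm (no turn) [16.66 -0.15  0.36] | yaw err -0.2 => tool rx 0.2
tool cm in final frame [16.66 -0.15  0.35]  level rotvec [ 0.2  -0.04 -0.01]
```

View pics/w4.png

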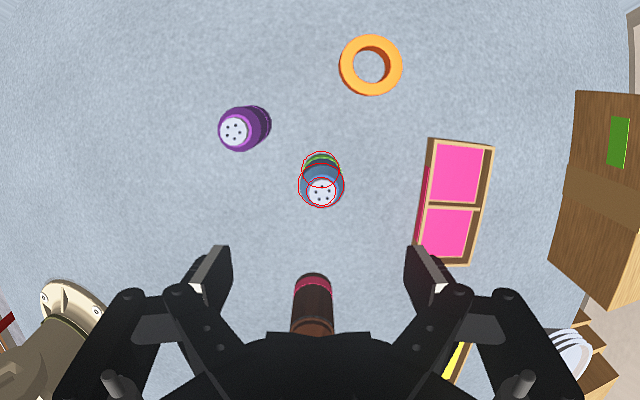

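The overlay fits the blue shaker (cap at 321,192). Purple, at (235,131), is clear of the left finger.

jog_arm:
  commands: [3,-0.15,0.35,0,0,0,3,0,0,0,0,0,3,0,0,0,0,0,3,0,0,0,0,0,2.5,0,0,0,0,0,1.5,0,0,0,0,0,0.6,0,0,0,0,0,0,0,0,0,0,0]

```text
t: 9.53
tool_pos: [0.4484, 0.3005, 0.0295]
eef_rot: [0.706, 0.0, 0.708, -0.001]
force: [0.0, -1.1, -0.8]
width: 0.085
```

jog_arm:
  commands: [0,0,0,0,0,0,0,0,0,0,0,0,0,0,0,0,0,0,0,0,0,0,0,0,0,0,0,0,0,0,0,0,0,0,0,0,0,0,0,0,0,0,0,0,0,0,0,0]
  gripper: 3.5

```text
t: 10.2
tool_pos: [0.4493, 0.3031, 0.0322]
eef_rot: [0.708, 0.0, 0.706, 0.0]
force: [-0.8, -1.2, 5.3]
width: 0.0414
```

jog_arm:
  commands: [-0.3,0,0,0,0,0,-1,0,0,0,0,0,-3,0,0,0,0,0,-3,0,0,0,0,0,-3,0,0,0,0,0,-3,0,0,0,0,0,-0.7,0,0,0,0,0,0,0,0,0,0,0]

```text
t: 10.87
tool_pos: [0.4497, 0.3039, 0.1744]
eef_rot: [0.709, 0.001, 0.705, 0.001]
force: [0.7, -0.8, -1.2]
width: 0.0412
```

```bash
python3 st.py .5767 -.2172 .17 5.7
```

```text
t 10.87 pos [0.4497 0.3039 0.1744] w 0.0412 F [ 0.7 -0.8 -1.2] tiltx [ 0.0051  0.0027 -1.    ] yaw 0.02 q7 -0.83
delta world cm [ 12.7  -52.11  -0.44]  dist 53.64 | tool cm (no turn) [  0.36 -52.11  12.69] | yaw err 5.68 => tool rx -5.68
tool cm in final frame [  0.44 -53.11   7.47]  level rotvec [-5.68  0.3  -0.14]
```

jog_arm:
  commands: [0,-2,0.5,0,0,0,0,-3.6,0.88,0,0,0,0,-3.6,0.88,0,0,0,0,-3.6,0.88,0,0,0,0,-3.6,0.88,0,0,0,0,-3.6,0.88,0,0,0,0,-3.6,0.88,0,0,0,0,-3.6,0.88,0,0,0,0,-3.6,0.88,0,0,0,0,-3.6,0.88,0,0,0,0,-3.6,0.88,0,0,0,0,-3.6,0.88,0,0,0,0,-3.6,0.88,0,0,0,0,-3.6,0.88,0,0,0,0,-2,0.5,0,0,0,0,-1.3,0.3,0,0,0,0,0,0,-5.7,0,0,0,0,0,0,0,0,0,0,0,0,0,0]

```text
t: 12.45
tool_pos: [0.5757, -0.2167, 0.1699]
eef_rot: [0.706, -0.034, 0.707, 0.036]
force: [0.2, -0.1, -0.8]
width: 0.0411
```

```bash
python3 st.py .5767 -.2172 .036 5.7;  python3 w.py w5 .5843,-.2928,.004,.021 .5767,-.2172,.004,.021
```

```text
t 12.45 pos [ 0.5757 -0.2167  0.1699] w 0.0411 F [ 0.2 -0.1 -0.8] tiltx [-0.0012  0.0017 -1.    ] yaw 5.67 q7 0.27
delta world cm [  0.1   -0.05 -13.39]  dist 13.39 | tool cm (no turn) [13.39 -0.09  0.11] | yaw err 0.03 => tool rx -0.03
tool cm in final frame [13.39 -0.06  0.1 ]  level rotvec [-0.03 -0.06 -0.1 ]
```

View pics/w5.png

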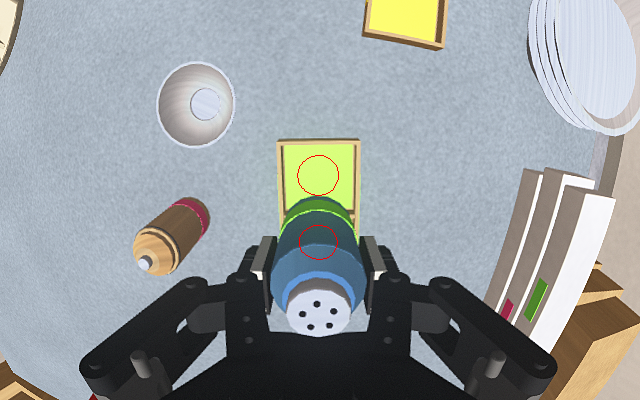

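jog_arm:
  commands: [2,0,0.1,0,0,0,3,0,0,0,0,0,3,0,0,0,0,0,3,0,0,0,0,0,1.5,0,0,0,0,0,0.7,0,0,0,0,0,0,0,0,0,0,0,0,0,0,0,0,0]

```text
t: 13.17
tool_pos: [0.5775, -0.2173, 0.0395]
eef_rot: [0.707, -0.035, 0.706, 0.035]
force: [0.6, 1.2, -0.2]
width: 0.0412
```

jog_arm:
  commands: [0.15,0,0,0,0,0,0,0,0,0,0,0]

```text
t: 13.33
tool_pos: [0.5776, -0.218, 0.0381]
eef_rot: [0.707, -0.035, 0.706, 0.035]
force: [0.4, -0.4, -1.1]
width: 0.0412
```

jog_arm:
  commands: [0.1,0,0,0,0,0,0,0,0,0,0,0]

```text
t: 13.5
tool_pos: [0.5771, -0.2182, 0.0366]
eef_rot: [0.706, -0.035, 0.706, 0.035]
force: [0.2, -0.0, -1.7]
width: 0.0413
```

jog_arm:
  commands: [0.1,0,0,0,0,0,0,0,0,0,0,0]

```text
t: 13.67
tool_pos: [0.5772, -0.2183, 0.0361]
eef_rot: [0.706, -0.035, 0.706, 0.035]
force: [-1.4, 1.1, 5.5]
width: 0.0412
```

jog_arm:
  commands: [0.1,0,0,0,0,0,0,0,0,0,0,0]

```text
t: 13.83
tool_pos: [0.5772, -0.2184, 0.0361]
eef_rot: [0.707, -0.035, 0.706, 0.035]
force: [-6.1, 1.5, 12.7]
width: 0.0412
```

jog_arm:
  commands: [-0.12,0,0,0,0,0,0,0,0,0,0,0]

```text
t: 14.0
tool_pos: [0.5772, -0.2183, 0.0361]
eef_rot: [0.707, -0.035, 0.706, 0.035]
force: [-1.5, -0.9, 6.8]
width: 0.0413
```

jog_arm:
  commands: [0,0,0,0,0,0,0,0,0,0,0,0,0,0,0,0,0,0,0,0,0,0,0,0,0,0,0,0,0,0]
  gripper: 6.5

```text
t: 14.42
tool_pos: [0.5768, -0.2182, 0.0353]
eef_rot: [0.706, -0.035, 0.706, 0.035]
force: [0.8, -0.6, 1.3]
width: 0.0649
```

jog_arm:
  commands: [-1,0,0,0,0,0,-2,0,0,0,0,0,-3,0,0,0,0,0,-3,0,0,0,0,0,-3,0,0,0,0,0,-3,0,0,0,0,0,-1,0,0,5.7,0,0,0,0,0,0,0,0]

```text
t: 15.08
tool_pos: [0.5788, -0.2185, 0.2004]
eef_rot: [0.71, 0.001, 0.705, -0.002]
force: [0.0, 0.1, -0.2]
width: 0.0649
```

```bash
python3 st.py .4349 -.2766 .2 0; python3 w.py w6 .4349,-.2766,.115,.006 .4349,-.2766,.092,.024 .4349,-.2766,0,.024
```

```text
t 15.08 pos [ 0.5788 -0.2185  0.2004] w 0.0649 F [ 0.   0.1 -0.2] tiltx [ 0.0069 -0.0024 -1.    ] yaw -0.26 q7 0.18
delta world cm [-14.39  -5.81  -0.04]  dist 15.52 | tool cm (no turn) [ -0.04  -5.88 -14.37] | yaw err 0.26 => tool rx -0.26
tool cm in final frame [  0.04  -5.81 -14.39]  level rotvec [-0.26  0.4   0.14]
```

View pics/w6.png

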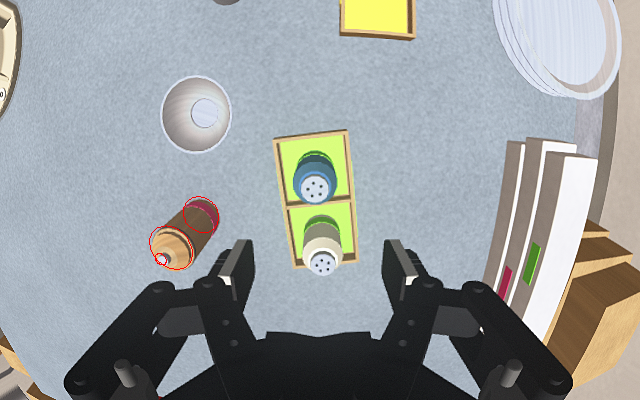

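Both shakers stand in their bays (blue 315,180; white 322,250). The pale mill overlay fits (knob 163,258).

jog_arm:
  commands: [0,-1,-2.4,0,0,0,0,-1.4,-3.6,0,0,0,0,-1.4,-3.6,0,0,0,0,-1.4,-3.4,0,0,0,0,-0.6,-1.4,0,0,0,0,0,0,0,0,0,0,0,0,0,0,0]
  gripper: 8.5

```text
t: 15.72
tool_pos: [0.4317, -0.2765, 0.1946]
eef_rot: [0.707, 0.0, 0.708, 0.0]
force: [0.9, 0.3, 0.2]
width: 0.0849
```

```bash
python3 st.py .4349 -.2766 .05 0; python3 w.py w7 .4349,-.2766,.115,.006 .4349,-.2766,.092,.024 .4349,-.2766,0,.024
```

```text
t 15.72 pos [ 0.4317 -0.2765  0.1946] w 0.0849 F [0.9 0.3 0.2] tiltx [-1.5e-03  7.0e-04 -1.0e+00] yaw -0.01 q7 0.44
delta world cm [ 3.200e-01 -1.000e-02 -1.446e+01]  dist 14.46 | tool cm (no turn) [14.46 -0.02  0.35] | yaw err 0.01 => tool rx -0.01
tool cm in final frame [ 1.446e+01 -1.000e-02  3.200e-01]  level rotvec [-0.01 -0.09 -0.04]
```

View pics/w7.png

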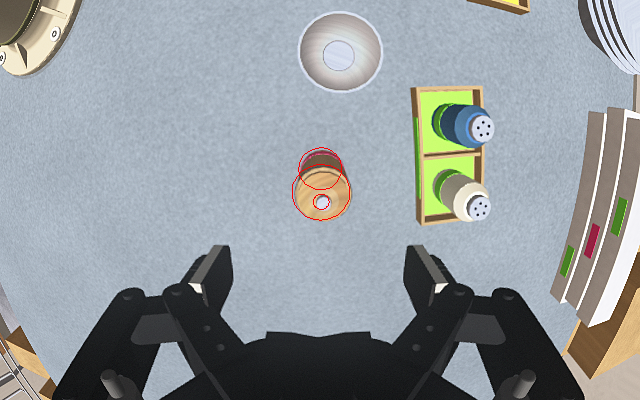

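jog_arm:
  commands: [2.5,0,0.3,0,0,0,3,0,0,0,0,0,3,0,0,0,0,0,3,0,0,0,0,0,1.8,0,0,0,0,0,1.1,0,0,0,0,0,0,0,0,0,0,0]

```text
t: 16.35
tool_pos: [0.4354, -0.2741, 0.0487]
eef_rot: [0.706, 0.0, 0.708, 0.002]
force: [-0.2, 0.5, -0.3]
width: 0.0849
```

jog_arm:
  commands: [0,0,0,0,0,0,0,0,0,0,0,0,0,0,0,0,0,0,0,0,0,0,0,0,0,0,0,0,0,0,0,0,0,0,0,0,0,0,0,0,0,0,0,0,0,0,0,0]
  gripper: 4

```text
t: 17.02
tool_pos: [0.4369, -0.2768, 0.053]
eef_rot: [0.708, -0.001, 0.706, -0.001]
force: [-1.2, 0.6, 6.5]
width: 0.0472
```

jog_arm:
  commands: [-0.3,0,0,0,0,0,-1,0,0,0,0,0,-3,0,0,0,0,0,-3,0,0,0,0,0,-3,0,0,0,0,0,-3,0,0,0,0,0,-0.7,0,0,0,0,0,0,0,0,0,0,0]

```text
t: 17.68
tool_pos: [0.4373, -0.2769, 0.1948]
eef_rot: [0.709, -0.001, 0.705, -0.001]
force: [0.7, -0.9, -1.9]
width: 0.0472
```

```bash
python3 - <<'E'
import numpy as np
cx=np.array([.604,.2648]);a=np.radians(-2.75)
y=np.array([-np.sin(a),np.cos(a)]);print(cx+.038*y,cx-.038*y)
E
python3 st.py .6058 .3028 .2 -2.75
```

```text
[0.60582317 0.30275624] [0.60217683 0.22684376]
t 17.68 pos [ 0.4373 -0.2769  0.1948] w 0.0472 F [ 0.7 -0.9 -1.9] tiltx [ 0.0046 -0.0033 -1.    ] yaw 0.00 q7 0.44
delta world cm [16.85 57.97  0.52]  dist 60.37 | tool cm (no turn) [-0.63 57.97 16.86] | yaw err -2.75 => tool rx 2.75
tool cm in final frame [-0.52 58.71 14.05]  level rotvec [2.75 0.27 0.18]
```

jog_arm:
  commands: [0,2,0.6,0,0,0,0,3.8,1.1,0,0,0,0,3.8,1.1,0,0,0,0,3.8,1.1,0,0,0,0,3.8,1.1,0,0,0,0,3.8,1.1,0,0,0,0,3.8,1.1,0,0,0,0,3.8,1.1,0,0,0,0,3.8,1.1,0,0,0,0,3.8,1.1,0,0,0,0,3.8,1.1,0,0,0,0,3.8,1.1,0,0,0,0,3.8,1.1,0,0,0,0,3.8,1.1,0,0,0,0,3.8,1.1,0,0,0,0,1.8,0.55,0,0,0,0,1,0.3,0,0,0,0,0,0,2.75,0,0,0,0,0,0,0,0]

```text
t: 19.27
tool_pos: [0.6037, 0.3037, 0.1896]
eef_rot: [0.706, 0.017, 0.708, -0.018]
force: [-0.1, 0.0, -1.6]
width: 0.0473
```

```bash
python3 st.py .6058 .3028 .2 -2.75; python3 w.py w8 .6058,.3028,.004,.024 .6022,.2268,.004,.024
```

```text
t 19.27 pos [0.6037 0.3037 0.1896] w 0.0473 F [-0.1  0.  -1.6] tiltx [-0.0026 -0.0013 -1.    ] yaw -2.81 q7 -0.78
delta world cm [ 0.21 -0.09  1.04]  dist 1.06 | tool cm (no turn) [-1.04 -0.08  0.21] | yaw err 0.06 => tool rx -0.06
tool cm in final frame [-1.04 -0.08  0.22]  level rotvec [-0.06 -0.14  0.08]
```

View pics/w8.png

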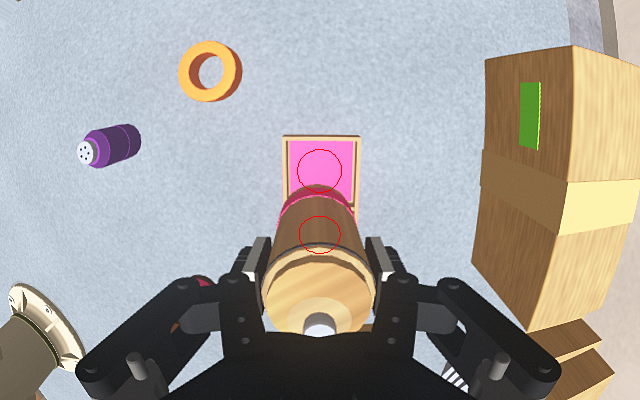

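jog_arm:
  commands: [2,0,0.1,0,0,0,3,0,0,0,0,0,3,0,0,0,0,0,3,0,0,0,0,0,1.5,0,0,0,0,0,0.5,0,0,0,0,0,0,0,0,0,0,0,0,0,0,0,0,0]

```text
t: 19.98
tool_pos: [0.6061, 0.3032, 0.0627]
eef_rot: [0.707, 0.017, 0.706, -0.017]
force: [-0.2, 0.4, -1.1]
width: 0.0471
```

jog_arm:
  commands: [0.15,0,0,0,0,0,0,0,0,0,0,0]

```text
t: 20.15
tool_pos: [0.6063, 0.304, 0.0617]
eef_rot: [0.708, 0.017, 0.706, -0.017]
force: [0.1, 0.4, -1.7]
width: 0.047
```

jog_arm:
  commands: [0.15,0,0,0,0,0,0,0,0,0,0,0]

```text
t: 20.32
tool_pos: [0.6057, 0.3039, 0.0591]
eef_rot: [0.707, 0.017, 0.707, -0.017]
force: [1.1, -0.6, -1.5]
width: 0.0472
```

```bash
python3 st.py .6058 .3028 .054 -2.75
```

```text
t 20.32 pos [0.6057 0.3039 0.0591] w 0.0472 F [ 1.1 -0.6 -1.5] tiltx [ 9.e-04  4.e-04 -1.e+00] yaw -2.74 q7 -0.82
delta world cm [ 0.01 -0.11 -0.51]  dist 0.52 | tool cm (no turn) [ 0.51 -0.11  0.02] | yaw err -0.01 => tool rx 0.01
tool cm in final frame [ 0.51 -0.11  0.02]  level rotvec [ 0.01  0.05 -0.02]
```

jog_arm:
  commands: [0.15,0,0,0,0,0,0,0,0,0,0,0]

```text
t: 20.48
tool_pos: [0.6056, 0.3039, 0.0573]
eef_rot: [0.707, 0.017, 0.707, -0.017]
force: [0.2, 0.5, -1.6]
width: 0.0472
```

jog_arm:
  commands: [0.1,0,0,0,0,0,0,0,0,0,0,0]

```text
t: 20.65
tool_pos: [0.6056, 0.3042, 0.0572]
eef_rot: [0.707, 0.017, 0.707, -0.017]
force: [-1.5, -0.9, 4.8]
width: 0.0472
```

jog_arm:
  commands: [0.1,0,0,0,0,0,0,0,0,0,0,0]

```text
t: 20.82
tool_pos: [0.6056, 0.3044, 0.0571]
eef_rot: [0.707, 0.017, 0.706, -0.017]
force: [-4.7, -2.2, 11.4]
width: 0.0473
```

jog_arm:
  commands: [-0.12,0,0,0,0,0,0,0,0,0,0,0]

```text
t: 20.98
tool_pos: [0.6056, 0.3042, 0.0572]
eef_rot: [0.707, 0.017, 0.707, -0.017]
force: [-2.6, -0.4, 5.7]
width: 0.0471
```

jog_arm:
  commands: [0,0,0,0,0,0,0,0,0,0,0,0,0,0,0,0,0,0,0,0,0,0,0,0,0,0,0,0,0,0]
  gripper: 7

```text
t: 21.4
tool_pos: [0.6053, 0.3037, 0.056]
eef_rot: [0.707, 0.017, 0.707, -0.017]
force: [-0.1, -0.5, 1.2]
width: 0.0698
```

jog_arm:
  commands: [-1,0,0,0,0,0,-2,0,0,0,0,0,-3,0,0,0,0,0,-3,0,0,0,0,0,-3,0,0,0,0,0,-2.5,0,0,0,0,0,0,0,0,-2.75,0,0,0,0,0,0,0,0]

```text
t: 22.07
tool_pos: [0.6061, 0.3046, 0.2045]
eef_rot: [0.709, 0.0, 0.706, 0.002]
force: [-0.5, -0.2, -0.7]
width: 0.07
```

```bash
python3 st.py .4379 .1504 .2 0
```

```text
t 22.07 pos [0.6061 0.3046 0.2045] w 0.0700 F [-0.5 -0.2 -0.7] tiltx [ 0.0041  0.0023 -1.    ] yaw 0.13 q7 -0.72
delta world cm [-16.82 -15.42  -0.45]  dist 22.83 | tool cm (no turn) [  0.34 -15.38 -16.86] | yaw err -0.13 => tool rx 0.13
tool cm in final frame [  0.45 -15.42 -16.82]  level rotvec [ 0.13  0.24 -0.13]
```

jog_arm:
  commands: [0,-1.2,-1.3,0,0,0,0,-2.6,-2.8,0,0,0,0,-2.6,-2.8,0,0,0,0,-2.6,-2.8,0,0,0,0,-2.6,-2.8,0,0,0,0,-2.6,-2.8,0,0,0,0,-1.2,-1.4,0,0,0,0,0,0,0,0,0,0,0,0,0,0,0]
  gripper: 8.5

```text
t: 22.82
tool_pos: [0.4378, 0.1485, 0.2012]
eef_rot: [0.707, 0.001, 0.707, -0.002]
force: [0.3, -0.4, 0.4]
width: 0.085
```

```bash
python3 st.py .4379 .1504 .05 0; python3 w.py w9 .4379,.1504,.115,.006 .4379,.1504,.092,.024 .4379,.1504,0,.024
```

```text
t 22.82 pos [0.4378 0.1485 0.2012] w 0.0850 F [ 0.3 -0.4  0.4] tiltx [ 3.0e-04 -1.4e-03 -1.0e+00] yaw -0.17 q7 -0.45
delta world cm [ 1.000e-02  1.900e-01 -1.512e+01]  dist 15.12 | tool cm (no turn) [15.12  0.21  0.  ] | yaw err 0.17 => tool rx -0.17
tool cm in final frame [1.512e+01 1.900e-01 1.000e-02]  level rotvec [-0.17  0.02  0.08]
```

View pics/w9.png

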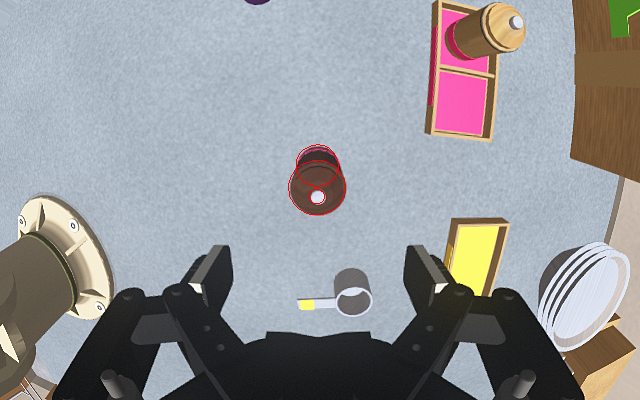

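The dark mill overlay fits (knob 317,197), and the pale mill stands in the far pink bay (485,30). Descending.

jog_arm:
  commands: [2.5,0.15,0,0,0,0,3,0,0,0,0,0,3,0,0,0,0,0,3,0,0,0,0,0,2.2,0,0,0,0,0,1.4,0,0,0,0,0,0,0,0,0,0,0]

```text
t: 23.45
tool_pos: [0.4364, 0.1518, 0.0468]
eef_rot: [0.705, -0.0, 0.709, 0.0]
force: [-0.9, 0.6, 0.4]
width: 0.085
```

jog_arm:
  commands: [0,0,0,0,0,0,0,0,0,0,0,0,0,0,0,0,0,0,0,0,0,0,0,0,0,0,0,0,0,0,0,0,0,0,0,0,0,0,0,0,0,0,0,0,0,0,0,0]
  gripper: 4

```text
t: 24.12
tool_pos: [0.4393, 0.1518, 0.0515]
eef_rot: [0.708, 0.0, 0.706, 0.0]
force: [-1.7, 1.4, 6.7]
width: 0.0478
```

jog_arm:
  commands: [-0.3,0,0,0,0,0,-1,0,0,0,0,0,-3,0,0,0,0,0,-3,0,0,0,0,0,-3,0,0,0,0,0,-3,0,0,0,0,0,-0.7,0,0,0,0,0,0,0,0,0,0,0]

```text
t: 24.78
tool_pos: [0.4398, 0.1517, 0.1931]
eef_rot: [0.709, 0.0, 0.705, 0.0]
force: [0.5, -0.2, -2.5]
width: 0.0475
```

```bash
python3 st.py .6022 .2268 .2 -2.75
```

```text
t 24.78 pos [0.4398 0.1517 0.1931] w 0.0475 F [ 0.5 -0.2 -2.5] tiltx [ 5.3e-03  6.0e-04 -1.0e+00] yaw -0.01 q7 -0.46
delta world cm [16.24  7.51  0.69]  dist 17.91 | tool cm (no turn) [-0.6   7.51 16.25] | yaw err -2.74 => tool rx 2.74
tool cm in final frame [-0.69  8.28 15.87]  level rotvec [ 2.74  0.3  -0.04]
```

jog_arm:
  commands: [0,0.6,1.3,0,0,0,0,1.3,2.8,0,0,0,0,1.4,3,0,0,0,0,1.4,3,0,0,0,0,1.4,3,0,0,0,0,1,2.1,0,0,0,0,0.4,1,2.75,0,0,0,0,0,0,0,0,0,0,0,0,0,0]

```text
t: 25.53
tool_pos: [0.5994, 0.2263, 0.188]
eef_rot: [0.706, 0.016, 0.708, -0.017]
force: [0.1, -0.2, -3.3]
width: 0.0476
```

```bash
python3 st.py .6022 .2268 .0565 -2.75; python3 w.py w10 .6022,.2268,.004,.024
```

```text
t 25.53 pos [0.5994 0.2263 0.188 ] w 0.0476 F [ 0.1 -0.2 -3.3] tiltx [-3.5e-03 -6.0e-04 -1.0e+00] yaw -2.65 q7 -0.67
delta world cm [  0.28   0.05 -13.15]  dist 13.15 | tool cm (no turn) [13.15  0.08  0.32] | yaw err -0.1 => tool rx 0.1
tool cm in final frame [13.15  0.07  0.28]  level rotvec [ 0.1  -0.2   0.04]
```

View pics/w10.png

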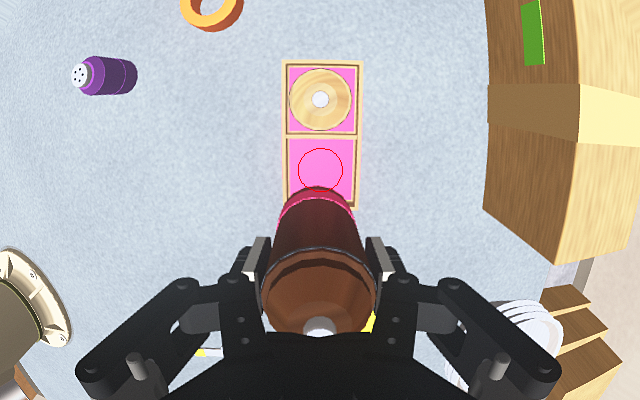

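jog_arm:
  commands: [2,0,0.1,0,0,0,3,0,0,0,0,0,3,0,0,0,0,0,3,0,0,0,0,0,1.5,0,0,0,0,0,0.7,0,0,0,0,0,0,0,0,0,0,0,0,0,0,0,0,0]

```text
t: 26.25
tool_pos: [0.6012, 0.2261, 0.0591]
eef_rot: [0.707, 0.017, 0.707, -0.017]
force: [-0.3, 0.9, -1.4]
width: 0.0473
```

jog_arm:
  commands: [0.15,0,0,0,0,0,0,0,0,0,0,0]

```text
t: 26.42
tool_pos: [0.6019, 0.2262, 0.0577]
eef_rot: [0.708, 0.017, 0.706, -0.017]
force: [-0.9, -0.6, -2.5]
width: 0.0474
```

jog_arm:
  commands: [0.1,0,0,0,0,0,0,0,0,0,0,0]

```text
t: 26.58
tool_pos: [0.6016, 0.2261, 0.0561]
eef_rot: [0.707, 0.017, 0.707, -0.017]
force: [0.3, 0.1, -1.9]
width: 0.0471
```

jog_arm:
  commands: [0.1,0,0,0,0,0,0,0,0,0,0,0]

```text
t: 26.75
tool_pos: [0.6017, 0.2264, 0.0554]
eef_rot: [0.707, 0.017, 0.707, -0.017]
force: [-0.8, -0.3, 2.7]
width: 0.0475
```

jog_arm:
  commands: [0,0,0,0,0,0,0,0,0,0,0,0,0,0,0,0,0,0,0,0,0,0,0,0,0,0,0,0,0,0]
  gripper: 7

```text
t: 27.17
tool_pos: [0.6014, 0.2262, 0.0547]
eef_rot: [0.707, 0.017, 0.707, -0.017]
force: [1.0, 0.7, -0.4]
width: 0.0702
```

jog_arm:
  commands: [-1,0,0,0,0,0,-2,0,0,0,0,0,-3,0,0,0,0,0,-3,0,0,0,0,0,-3,0,0,0,0,0,-2.5,0,0,0,0,0,0,0,0,-2.75,0,0,0,0,0,0,0,0]

```text
t: 27.83
tool_pos: [0.6022, 0.227, 0.2028]
eef_rot: [0.709, -0.0, 0.706, 0.001]
force: [-0.4, 0.1, -0.4]
width: 0.0699
```

```bash
python3 st.py .479 -.0044 .17 0
```

```text
t 27.83 pos [0.6022 0.227  0.2028] w 0.0699 F [-0.4  0.1 -0.4] tiltx [ 0.0042  0.0017 -1.    ] yaw 0.14 q7 -0.62
delta world cm [-12.32 -23.14  -3.28]  dist 26.42 | tool cm (no turn) [  3.19 -23.11 -12.39] | yaw err -0.14 => tool rx 0.14
tool cm in final frame [  3.28 -23.14 -12.32]  level rotvec [ 0.14  0.24 -0.1 ]
```

jog_arm:
  commands: [0,-1.5,-0.8,0,0,0,0,-3.3,-1.75,0,0,0,0,-3.3,-1.75,0,0,0,0,-3.3,-1.75,0,0,0,0,-3.3,-1.75,0,0,0,0,-3.3,-1.75,0,0,0,0,-3.3,-1.75,0,0,0,0,-1.8,-1,0,0,0]
  gripper: 8.5

```text
t: 28.5
tool_pos: [0.4759, -0.009, 0.1989]
eef_rot: [0.706, 0.002, 0.708, -0.002]
force: [1.1, -1.0, -0.9]
width: 0.0848
```

jog_arm:
  commands: [0,0,0,6.8,0,0,0,0,0,6.8,0,0,0,0,0,6.8,0,0,0,0,0,6.8,0,0,0,0,0,6.8,0,0,0,0,0,6.8,0,0,0,0,0,6.8,0,0,0,0,0,6.8,0,0,0,0,0,6.8,0,0,0,0,0,6.8,0,0,0,0,0,6.8,0,0,0,0,0,6.8,0,0,0,0,0,6.4,0,0,0,0,0,0,0,0,0,0,0,0,0,0]

```text
t: 29.75
tool_pos: [0.4779, -0.0048, 0.1993]
eef_rot: [0.509, 0.49, 0.51, -0.491]
force: [-0.3, 1.0, 1.5]
width: 0.0853
```

```bash
python3 st.py .479 -.0044 .17 -88; python3 w.py w11 .479,-.0044,.045,.023 .479,-.0044,.045,.02 .479,-.0044,0,.023 .415,-.0067,.044,.002
```

```text
t 29.75 pos [ 0.4779 -0.0048  0.1993] w 0.0853 F [-0.3  1.   1.5] tiltx [-1.1e-03  2.0e-04 -1.0e+00] yaw -87.83 q7 -1.64
delta world cm [ 0.11  0.04 -2.93]  dist 2.93 | tool cm (no turn) [ 2.93  0.11 -0.03] | yaw err -0.17 => tool rx 0.17
tool cm in final frame [ 2.93  0.11 -0.03]  level rotvec [ 0.17 -0.01  0.06]
```

View pics/w11.png

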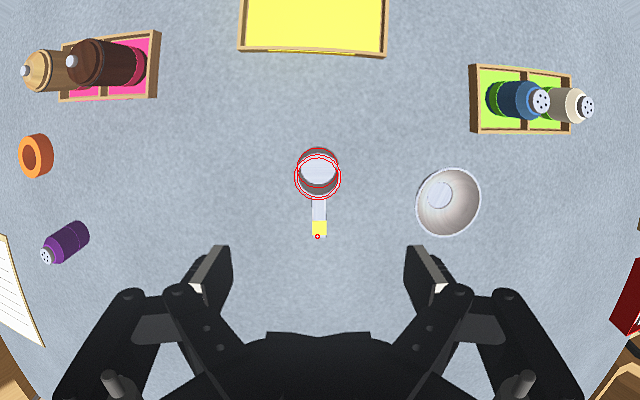

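Run:
```python
from h import *
im=cv2.imread('pics/w11.png');a=cv2.resize(im[130:250,250:390],None,fx=5,fy=5,interpolation=cv2.INTER_CUBIC);cv2.imwrite('pics/z.png',a)
```

```text
(no output)
```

View pics/z.png

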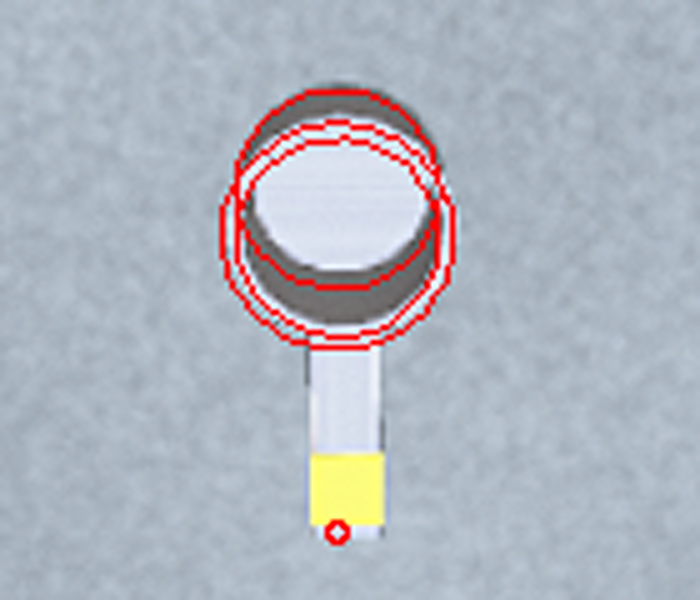

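The cup's rim sits about 1.5 mm farther in x and 0.8 mm towards −y than predicted, so I'm correcting for that in the descent.

jog_arm:
  commands: [2.5,0.25,0.05,-1,0,0,3,0,0,0,0,0,3,0,0,0,0,0,3,0,0,0,0,0,3,0,0,0,0,0,2.2,0,0,0,0,0,1,0,0,0,0,0,0.2,0,0,0,0,0,0,0,0,0,0,0,0,0,0,0,0,0,0,0,0,0,0,0]

```text
t: 30.72
tool_pos: [0.4822, -0.0052, 0.0223]
eef_rot: [0.514, 0.487, 0.512, -0.486]
force: [-0.4, -1.3, 0.7]
width: 0.0853
```

```bash
python3 st.py .4803 -.0052 .018 -87; python3 w.py w12
```

```text
t 30.72 pos [ 0.4822 -0.0052  0.0223] w 0.0853 F [-0.4 -1.3  0.7] tiltx [ 2.8e-03 -2.0e-04 -1.0e+00] yaw -86.98 q7 -1.76
delta world cm [-0.19  0.   -0.43]  dist 0.47 | tool cm (no turn) [ 0.43 -0.19 -0.01] | yaw err -0.02 => tool rx 0.02
tool cm in final frame [ 0.43 -0.19 -0.01]  level rotvec [ 0.02  0.02 -0.16]
```

View pics/w12.png

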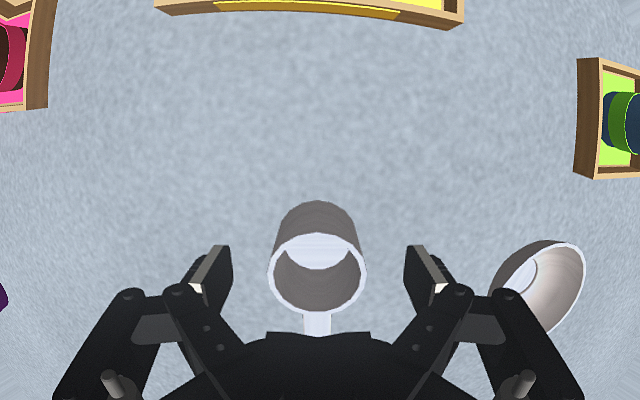

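jog_arm:
  commands: [0.4,-0.1,0,0,0,0,0,0,0,0,0,0,0,0,0,0,0,0]

```text
t: 31.02
tool_pos: [0.4798, -0.0053, 0.0168]
eef_rot: [0.513, 0.487, 0.513, -0.487]
force: [-0.1, 0.1, -0.1]
width: 0.0852
```

jog_arm:
  commands: [0,0,0,0,0,0,0,0,0,0,0,0,0,0,0,0,0,0,0,0,0,0,0,0,0,0,0,0,0,0,0,0,0,0,0,0,0,0,0,0,0,0,0,0,0,0,0,0]
  gripper: 4
  grip_force: 25

```text
t: 31.68
tool_pos: [0.48, -0.0052, 0.017]
eef_rot: [0.513, 0.487, 0.513, -0.487]
force: [-2.1, 0.1, 5.5]
width: 0.0459
```

```bash
python3 st.py .4803 -.0052 .018 -87; python3 w.py w13
```

```text
t 31.68 pos [ 0.48   -0.0052  0.017 ] w 0.0459 F [-2.1  0.1  5.5] tiltx [ 1.e-04 -1.e-04 -1.e+00] yaw -86.99 q7 -1.76
delta world cm [0.03 0.   0.1 ]  dist 0.11 | tool cm (no turn) [-0.1   0.03 -0.  ] | yaw err -0.01 => tool rx 0.01
tool cm in final frame [-0.1   0.03 -0.  ]  level rotvec [ 0.01  0.01 -0.01]
```

View pics/w13.png

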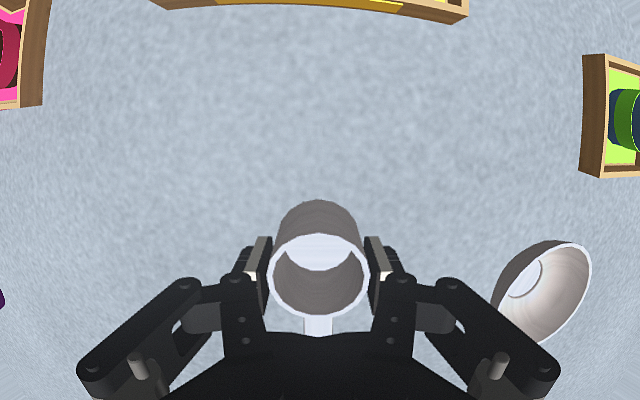

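jog_arm:
  commands: [-0.3,0,0,0,0,0,-0.7,0,0,0,0,0,-2,0,0,0,0,0,-3,0,0,0,0,0,-3,0,0,0,0,0,-1,0,0,0,0,0,0,0,0,0,0,0]

```text
t: 32.32
tool_pos: [0.482, -0.0052, 0.1199]
eef_rot: [0.515, 0.488, 0.511, -0.485]
force: [0.0, -0.3, -0.6]
width: 0.0458
```

jog_arm:
  commands: [0,0,0,-3,0,0,0,0,0,-6.9,0,0,0,0,0,-6.9,0,0,0,0,0,-6.9,0,0,0,0,0,-6.9,0,0,0,0,0,-6.9,0,0,0,0,0,-6.9,0,0,0,0,0,-6.9,0,0,0,0,0,-6.9,0,0,0,0,0,-6.9,0,0,0,0,0,-6.9,0,0,0,0,0,-6.9,0,0,0,0,0,-6.8,0,0,0,0,0,0,0,0,0,0,0,0,0,0]

```text
t: 33.57
tool_pos: [0.4792, -0.0054, 0.1157]
eef_rot: [0.706, 0.01, 0.708, -0.009]
force: [-0.4, 1.3, -0.7]
width: 0.0459
```

```bash
python3 st.py .6455 .0222 .119 -1.3; python3 w.py w14
python3 - <<'E'
from h import *
c,s=pickle.load(open('w.pkl','rb'))
h=cv2.cvtColor(c['frame'],cv2.COLOR_RGB2HSV);k=((h[...,0]>25)&(h[...,0]<34)&(h[...,1]>100)&(h[...,2]>150)).astype(np.uint8)
n,l,st,ce=cv2.connectedComponentsWithStats(k);print(st[1:],ce[1:])
E
```

```text
t 33.57 pos [ 0.4792 -0.0054  0.1157] w 0.0459 F [-0.4  1.3 -0.7] tiltx [-1.7e-03  6.0e-04 -1.0e+00] yaw -1.52 q7 -0.24
delta world cm [16.63  2.76  0.33]  dist 16.86 | tool cm (no turn) [-0.35  3.2  16.55] | yaw err 0.22 => tool rx -0.22
tool cm in final frame [-0.33  3.13 16.56]  level rotvec [-0.22 -0.1  -0.03]
[[ 461   95   68  150 7427]
 [ 468  126    2    3    6]
 [ 468  130    1    7    7]
 [ 467  138    2    6   12]
 [ 467  145    1    7    7]
 [ 466  153    2    6    9]
 [ 465  160    2    7   12]
 [ 463  168    3   22   22]
 [ 462  191    1    7    7]
 [ 461  199    1    7    7]
 [ 460  207    1    7    7]
 [ 459  215    1    6    6]
 [ 458  222    1    4    4]
 [ 431  344    2    1    2]
 [ 421  346    1    1    1]
 [ 431  351    1    1    1]
 [ 430  359    1    1    1]] [[494.98330416 169.48821866]
 [468.5        127.        ]
 [468.         133.        ]
 [467.5        140.5       ]
 [467.         148.        ]
 [466.33333333 156.        ]
 [465.58333333 163.        ]
 [464.         178.5       ]
 [462.         194.        ]
 [461.         202.        ]
 [460.         210.        ]
 [459.         217.5       ]
 [458.         223.5       ]
 [431.5        344.        ]
 [421.         346.        ]
 [431.         351.        ]
 [430.         359.        ]]
```

View pics/w14.png

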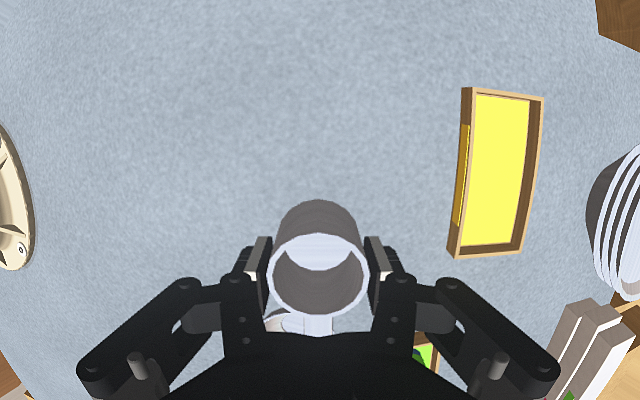

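jog_arm:
  commands: [0,0.3,1.5,0,0,0,0,0.55,3,0,0,0,0,0.65,3.4,0,0,0,0,0.65,3.4,0,0,0,0,0.6,3,0,0,0,0,0.35,1.8,0,0,0,0,0,0.4,0,0,0,0,0,0,0,0,0,0,0,0,0,0,0,0,0,0,0,0,0]

```text
t: 34.45
tool_pos: [0.6446, 0.0217, 0.1166]
eef_rot: [0.707, 0.008, 0.707, -0.009]
force: [-1.0, 0.3, -0.9]
width: 0.0459
```

```bash
python3 st.py .6455 .0222 .119 -1.3; python3 w.py w15 .6455,.0072,.004,.003
python3 - <<'E'
from h import *
c,s=pickle.load(open('w.pkl','rb'))
a=np.radians(-1.3)
for cc in[(.6455,.0072)]:
  B=[]
  for x,y in[(-.04,-.0775),(.04,-.0775),(.04,.0775),(-.04,.0775)]:
    for t in np.linspace(0,1,20): pass
    B.append((cc[0]+x*np.cos(a)-y*np.sin(a),cc[1]+x*np.sin(a)+y*np.cos(a),.022))
  B=np.array(B);L=np.vstack([B[i]+(B[(i+1)%4]-B[i])*t for i in range(4) for t in np.linspace(0,1,20)])
  im=cv2.imread('pics/w15.png');cv2.polylines(im,[proj(c,L,s).round().astype(np.int32)],True,(255,0,0),1)
  cv2.imwrite('pics/w15b.png',im)
E
```

```text
t 34.45 pos [0.6446 0.0217 0.1166] w 0.0459 F [-1.   0.3 -0.9] tiltx [-8.e-04 -5.e-04 -1.e+00] yaw -1.36 q7 -0.36
delta world cm [0.09 0.05 0.24]  dist 0.27 | tool cm (no turn) [-0.25  0.05  0.09] | yaw err 0.06 => tool rx -0.06
tool cm in final frame [-0.24  0.05  0.09]  level rotvec [-0.06 -0.05  0.03]
```

View pics/w15b.png

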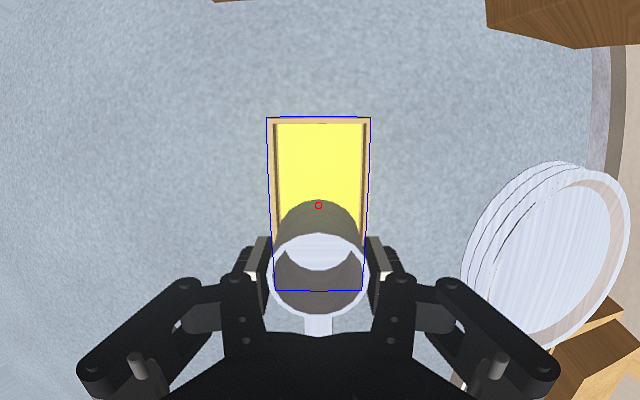

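The yellow tray overlay fits within 2 px and the cup is centred over it. Lowering.

jog_arm:
  commands: [1.5,0,0.1,0,0,0,3,0,0,0,0,0,2.5,0,0,0,0,0,1.5,0,0,0,0,0,0.6,0,0,0,0,0,0,0,0,0,0,0,0,0,0,0,0,0]

```text
t: 35.08
tool_pos: [0.6468, 0.0219, 0.0268]
eef_rot: [0.707, 0.008, 0.707, -0.008]
force: [0.7, 0.4, -0.6]
width: 0.0458
```

jog_arm:
  commands: [0.15,0,0,0,0,0,0,0,0,0,0,0]

```text
t: 35.25
tool_pos: [0.6474, 0.0221, 0.0257]
eef_rot: [0.708, 0.008, 0.706, -0.008]
force: [0.3, -1.2, -1.5]
width: 0.0461
```

```bash
python3 st.py .6455 .0222 .021 -1.3; python3 w.py w16
```

```text
t 35.25 pos [0.6474 0.0221 0.0257] w 0.0461 F [ 0.3 -1.2 -1.5] tiltx [ 2.4e-03  1.0e-04 -1.0e+00] yaw -1.31 q7 -0.40
delta world cm [-0.19  0.01 -0.47]  dist 0.51 | tool cm (no turn) [ 0.47  0.01 -0.2 ] | yaw err 0.01 => tool rx -0.01
tool cm in final frame [ 0.47  0.01 -0.19]  level rotvec [-0.01  0.14 -0.01]
```

View pics/w16.png

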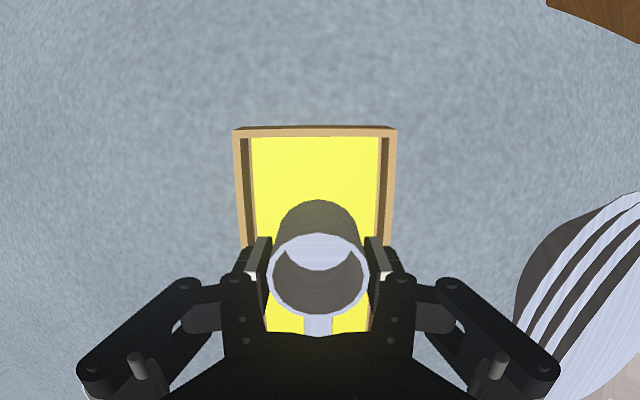

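Centred, with the handle along the tray. I'll go on in small steps until it touches.

jog_arm:
  commands: [0.15,0,0,0,0,0,0,0,0,0,0,0]

```text
t: 35.47
tool_pos: [0.6467, 0.0219, 0.023]
eef_rot: [0.707, 0.008, 0.707, -0.008]
force: [0.8, 0.4, -1.4]
width: 0.0461
```

jog_arm:
  commands: [0.1,0,0,0,0,0,0,0,0,0,0,0]

```text
t: 35.63
tool_pos: [0.6465, 0.022, 0.0216]
eef_rot: [0.707, 0.008, 0.707, -0.008]
force: [0.5, -1.0, -0.6]
width: 0.0459
```

jog_arm:
  commands: [0.1,0,0,0,0,0,0,0,0,0,0,0]

```text
t: 35.8
tool_pos: [0.6467, 0.022, 0.0211]
eef_rot: [0.707, 0.008, 0.707, -0.008]
force: [-2.5, -0.4, 2.5]
width: 0.0458
```

jog_arm:
  commands: [0,0,0,0,0,0,0,0,0,0,0,0,0,0,0,0,0,0]
  gripper: 5.4

```text
t: 36.05
tool_pos: [0.6466, 0.022, 0.0207]
eef_rot: [0.707, 0.008, 0.707, -0.008]
force: [0.3, -0.4, 0.3]
width: 0.0543
```

```bash
python3 st.py; python3 w.py w17
```

```text
t 36.05 pos [0.6466 0.022  0.0207] w 0.0543 F [ 0.3 -0.4  0.3] tiltx [ 0.e+00  1.e-04 -1.e+00] yaw -1.30 q7 -0.40
```

View pics/w17.png

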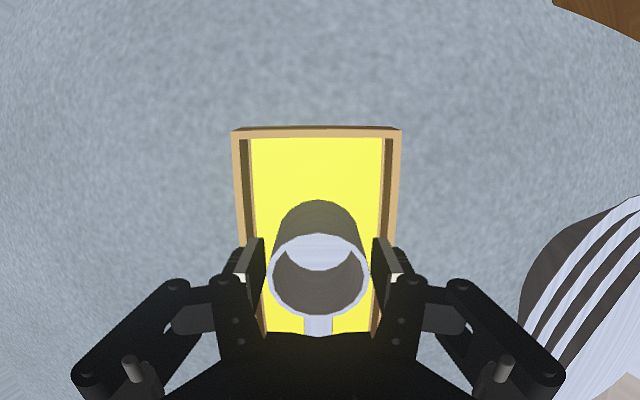

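Released, and the cup did not move. Raising straight up with the gap as it is.

jog_arm:
  commands: [-0.5,0,0,0,0,0,-1,0,0,0,0,0,-2,0,0,0,0,0,-3,0,0,0,0,0,-3,0,0,0,0,0,-3,0,0,0,0,0,-3,0,0,0,0,0,-2,0,0,0,0,0,0,0,0,0,0,0,0,0,0,0,0,0]

```text
t: 36.93
tool_pos: [0.6474, 0.0223, 0.1983]
eef_rot: [0.708, 0.008, 0.706, -0.008]
force: [0.1, -0.1, -0.6]
width: 0.0538
```

```bash
python3 st.py; python3 w.py w18
python3 - <<'E'
from h import *; from plant import optics
a=optics.grab_frame('top')['frame'][:,:,::-1];b=optics.grab_frame('side')['frame'][:,:,::-1]
cv2.imwrite('pics/top9.png',cv2.resize(a[120:260,150:500],None,fx=2.2,fy=2.2,interpolation=cv2.INTER_CUBIC))
cv2.imwrite('pics/side9.png',cv2.resize(b[110:330,230:400],None,fx=2.7,fy=2.7,interpolation=cv2.INTER_CUBIC))
E
```

```text
t 36.93 pos [0.6474 0.0223 0.1983] w 0.0538 F [ 0.1 -0.1 -0.6] tiltx [ 4.e-03  1.e-04 -1.e+00] yaw -1.29 q7 -0.33
```

View pics/w18.png

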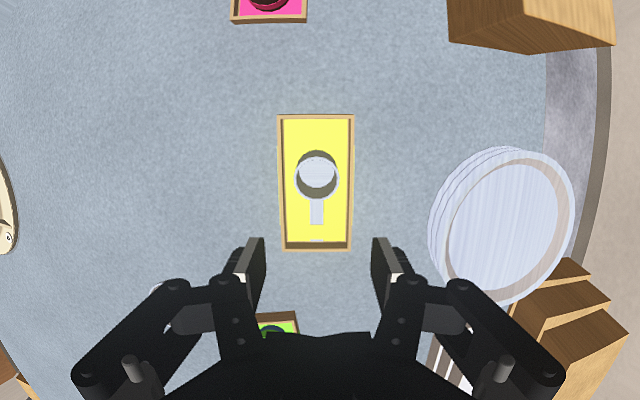

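View pics/top9.png

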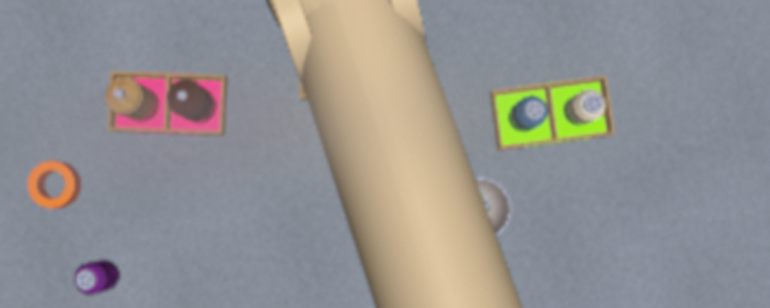

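View pics/side9.png

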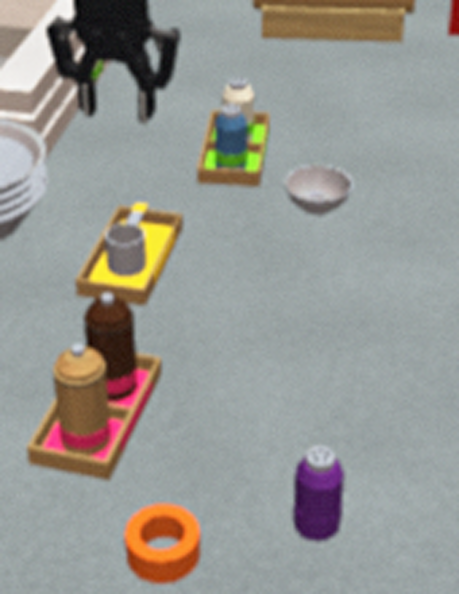

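All items are upright in their bays: the shakers in green, the mills in pink, the scoop in yellow with its handle along the tray's length. The bowl, roll and purple shaker are unmoved, and the gripper is clear. Handing in.

```bash
python3 -c "
from plant import ticket; print(ticket.finish_job())"
```

```text
the job is handed in; nothing more can be done
None
```

The job is done and handed in at about 37 s of the 125 s allowed. I placed white_shaker and blue_shaker in the green tray, then pale_mill and dark_mill in the pink tray, one to each bay. The scoop went in last, in the yellow tray with its handle along the length. I lowered each one in small steps until it touched and only then opened the fingers. The highest force I read while setting down was about 20 N vertically, for white_shaker.

The last wrist, top and side pictures show all five upright inside their bays. The tag roll and the purple look-alike looked unmoved, and so did the bowl in the side view, though the arm hid part of it from above. The gripper was 20 cm up and clear. None of the checks failed. The top view could not show the yellow tray because the arm covered it, so the scoop was checked from the wrist and side views only.

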